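Pin the adapter to the tensile grip and draw the pair from its leaning stand

TASK

A small tensile-tester grip is parked, jaws down, in the leaning socket of its stand, and the adapter with the square shank is only slipped into the sleeve on top of it. Push the red-handled coupling pin fully home through the cross hole of sleeve and adapter and let go of it; then take the adapter by its square shank, draw the coupled grip out of the socket, turn it upright with its jaws down, ready to be hung on the tester, and keep holding it still like that with the jaws at least 10 cm above the bench. The program finishes while holding it; leave the other things on the bench where they are.

Things in the scene. Friction and masses are not known exactly. Their poses are not given: they have to be found in the camera images.
- pin_handle (a point): Coupling pin: centre of its red flat-sided handle (60 long, 18 wide, 20 high), 10 mm above the bench as it lies. +x runs along the pin to its tip, z is up. The 20 mm flange's front face is 34 mm ahead (+x); then a steel shank, 8 mm diameter, 41 mm long, its last 7 mm tapered to a 3.6 mm tip, 75 mm ahead of this point. 45 g.
- pin_shank (a point): Point on the axis of the pin's shank, 15 mm ahead of the flange's front face and 49 mm ahead of pin_handle: when the pin is fully home this point lies at bore. Axes as pin_handle.
- pin: The coupling pin as a whole. Origin under the flange's front face, 10 mm below the pin's axis; axes as pin_handle.
- stand: Fixed storage stand: steel base plate (x -80 to +50, y +-48, 10 mm thick) with a grey open-topped socket (inside 38 x 32, about 50 deep, outside 52 x 46 mm) that leans 35 degrees from vertical towards the stand's own -x (roughly towards the robot). Origin on the bench under the socket floor's centre; z up, y across, parallel to the cross hole.
- socket_floor (a point): Centre of the socket's inner floor, 42 mm above the bench; axes as stand (not leaning).
- grip: Dark steel tensile grip (about 240 g), 36 x 30 x 58 mm, with an aluminium sleeve (outside 40 x 30, 34 mm long, 7 mm walls) on its upper end. Origin: centre of the jaws' lower end face; z runs from jaws to sleeve (leaning in the socket), y along the cross hole. It sits about 50 mm deep in the socket with 1 mm play to each side; the sleeve's rim is at z = 92 mm.
- bore (a point): Centre of the sleeve's cross hole, 76 mm from the jaws' end along the grip's z. The hole, 11 mm diameter, runs right through along this frame's y, which is level; its mouths are 15 mm to either side and the pin may enter from either. Axes as grip.
- adapter: The adapter (100 g): a spigot (24.4 x 14.4, 30 mm deep, 0.8 mm play each side) standing in the sleeve, a collar 38 x 30 x 8 mm resting on the sleeve's rim, the square shank and a thin brass stud on top. Origin: centre of the collar's underside; z along the shank, y along its cross hole. Only the pin can hold it to the grip.
- shank (a point): Where to take the adapter: centre of its bright square shank, 16 x 16 x 66 mm, on its axis, 48 mm above the collar's underside, 64 mm from the cross hole along z. The shank's top end is 26 mm and the brass stud's (9 mm thick) 38 mm above this point, the collar's top 40 mm below it. Axes as adapter.
- spigot_bore (a point): Centre of the adapter's own 11 mm cross hole; it coincides with bore (within about 1 mm) while the adapter sits in the sleeve. Axes as adapter.
- pencil: Bystander: green pencil, 176 mm long, on the bench.
- specimen_00: Bystander: white crescent-shaped foam specimen, 42 x 118 x 8 mm.
- specimen_01: Bystander: white crescent-shaped foam specimen, 43 x 120 x 9 mm.
- red_specimen: Bystander: red dumbbell-shaped foam specimen, 30 x 122 x 9 mm.
- pale_specimen: Bystander: pale dumbbell-shaped foam specimen, 35 x 124 x 13 mm.
- vial_a: Bystander: small reagent bottle with white cap, 46 mm diameter, 71 mm high, origin at its foot.
- vial_b: Bystander: small black bottle, 27 mm diameter, 58 mm high, origin at its foot.
- note_pad: Bystander: pad of yellow notes, 58 x 81 x 14 mm.
Mind the look-alikes: they are no part of the job. What is shaped like the adapter but turquoise is not meant.

How it is judged (in metres and radians):
On the way, in this order (a step that is already met when the one before it is completed fails the run):
1. the pin is fully home through sleeve and adapter and let go, with the grip still down in its socket (distance between pin_shank and bore below 0.009 m and angle between the x axis of pin_shank and the y axis of bore, either way round below 0.3 rad and distance between spigot_bore and bore below 0.006 m and contact force between the fingers and pin below 0.1 N and distance between grip and socket_floor below 0.012 m), for 0.2 s.
2. the grip, still pinned, is drawn clear of the socket by the adapter (distance between pin_shank and bore below 0.009 m and angle between the x axis of pin_shank and the y axis of bore, either way round below 0.3 rad and distance between spigot_bore and bore below 0.006 m and distance between grip and socket_floor above 0.065 m and contact force between the fingers and adapter above 1 N), for 0.1 s.
At the end, for the whole second after the job is handed in: Held by the adapter's shank; grip and adapter upright within 0.2 rad; jaws over 100 mm above the bench, touching neither stand nor fingers; grip slower than 30 mm/s; pin's shank point within 9 mm of the bore, axes within 0.3 rad, both bores within 6 mm (distance between pin_shank and bore below 0.009 m and angle between the x axis of pin_shank and the y axis of bore, either way round below 0.3 rad and distance between spigot_bore and bore below 0.006 m and height (world z) of grip above 0.1 m and angle between each of grip, shank's own z axis and vertical below 0.2 rad and contact force between the fingers and adapter above 1 N and contact force between grip and stand below 0.1 N and contact force between the fingers and grip below 0.1 N and linear speed of grip below 0.03 m/s); the arm keeps its last pose, push and grip.
It fails at once if a bystander on the bench is moved more than 30 mm (distance of any of pencil, specimen_00, specimen_01, red_specimen, pale_specimen, vial_a, vial_b, note_pad from where it was at the start of the episode above 0.03 m).
It also fails if it takes over 56 s, if anything falls off the work surface, if the arm or the gripper's body presses on something with over 40 N, if the wrist force passes 120 N, or if a joint passes its speed limit or range.

ROBOT

A 7-joint arm with a two-finger parallel gripper is mounted at the origin on a cart in front of the work surface, level with it; the furniture and walls round the work are solid. World frame = base frame: x ahead of the robot, y to its left, z up, the work surface at z = 0. Lengths are in m, angles in degrees, forces in N, time in s.
With the tool pointing down it reaches from about 0.35 to 0.9 m from the base axis. Payload 19.9 kg.
Tool frame: the origin (TCP) lies at the very end of the fingers, on their centre line; the grasp point (between the pads) lies 19 mm behind it (r.tcp_to_grasp is the distance from the TCP to the grasp point, in m); z points along the fingers, y is the line along which they close (so a half turn about z gives the same grasp; the last joint's range is limited). The gripper opens to 85 mm and grips with 20 to 120 N. Pads are 22 mm wide; open, the fingers measure 114 mm over their backs; the gripper's body (76 mm by 85 mm) begins 54 mm behind the grasp point. The pads swing forward as they close: fully open they stand 13 mm farther back than shut.
Start: joints at [68.554, 23.915, -0.59, 92.452, 0.269, 63.638, -3.037], TCP at [0.204, -0.591, 0.231] pointing down, gripper open.
Joint ranges: [-161.28, 161.28], [-22.2, 115.67], [-73.04, 71.86], [3.21, 147.25], [-68.34, 248.33], [10.77, 114.83], [-161.83, 161.83]. Speed limits (degrees/s): [108.29, 108.29, 136.94, 136.94, 172.46, 172.46, 172.46].

INTERFACE

Orientations are given as [roll, pitch, yaw] about the fixed x, y, z axes, in that order (R = Rz(yaw) Ry(pitch) Rx(roll)).
In Python, from workcell import telemetry, viewer, ticket, r gives the robot as it stands.
- The arm moves only by the tool move_arm, never from a script. Its argument "increments" is a list that holds one entry, the list of rows, each a list of 4 numbers: the shift along the tool's x, y, z in mm, then the turn about the tool's z in degrees. A call has 1 to 10 rows; each row is the pose to reach, as a shift and turn from the pose commanded when the call began, along the tool's axes at that moment; what a row does not reach only later rows make up. A row lasts 1/10 s, in which the tool goes at most 50 mm and 8.59 degrees, less where a joint would pass 70% of its speed; a pose out of reach is approached as far as the arm can. A call with a gripper value outside its range is refused whole. "jaw" is the closure, from 0 (fully open) to 1 (shut), set as the call begins (left out, the last holds). The fingers move at their own pace and stop on an object; the grip force is fixed at half the most. Time passes only in rows, so rows that repeat a pose let the fingers close. It gives the time, the measured TCP pose, the force, the opening and the grip force at its end, in the units of the state.
- telemetry.observe(): the state, without advancing time (a new reading comes with each control period).
- viewer.camera(name): name is "scene" or "top" or "wrist"; returns the picture (384x512x3 uint8, red, green, blue); there is no depth.
- viewer.calibration(name): a dict with "fov_y" (degrees; the focal length in pixels is half the picture's height over the tangent of half this angle, whatever the lens; pixels are square), "cx", "cy" (the principal point, pixels), "pose" (4x4, takes a point from camera to world coordinates); the wrist camera has in their place "hand_eye" (4x4, takes a point from camera to tool coordinates, whose origin is the TCP and whose axes are the flange's). Camera axes: x right, y down, z forward; pixel columns grow to the right and rows downward; lengths in m; the calibration is good to about 2 mm. A picture is of the moment at which its call begins: read the wrist's pose just before it. calibration takes no time and is no camera call.
- ticket.sign_off(): hands the job in; it is judged then, once.
The state is a dict: "time_s": time; "joints": joint angles; "qvel": joint speeds; "joint_torque": joint torques, N m; "ee_pos": TCP position; "eef_rot": TCP orientation; "ft_force": force on the tool from outside, world axes, zero at the start; "moment": the same for the moment, N m; "width": finger opening in m; "finger_force": force on a finger pad.
Only numpy, scipy, OpenCV 4.12 (cv2) and the standard library are available. Lean on these libraries where they do the work, as an engineer would, in place of code of your own. Each camera call takes 0.05 s, during which the arm holds its last target. There are 200 camera calls.

## Working session

There is one attempt and no reset: what is moved stays moved. The work goes in short steps, Python scripts to look and compute and a tool call to move; the robot and the scene stay as the last step left them, time stands still between calls to the robot, and variables do not carry over. Pictures are saved under pics/ and viewed, at most 10 in all, crops included, and the job is handed in when it is done.

Besides the shell and the picture viewer there is one more tool, called after "Call:" by a JSON object that holds its "api" and its "payload". move_arm: Moves the arm, as the interface text tells. Its arguments: {"type":"object","properties":{"increments":{"type":"array"},"jaw":{"type":"number"}},"required":["increments"]}

```bash
ls; mkdir -p pics; python3 - <<'E'
from workcell import telemetry, viewer, ticket, r
import cv2,numpy as np
s=telemetry.observe(); print(s['time_s'],s['ee_pos'],s['eef_rot'],s['width'],r.tcp_to_grasp)
a=[]
for n in("scene","top"):
    im=viewer.camera(n); c=viewer.calibration(n); print(n,c['fov_y'],c['cx'],c['cy'],np.round(c['pose'],4).tolist(), [k for k in c])
    cv2.imwrite(f'pics/{n}0.png',cv2.cvtColor(im,cv2.COLOR_RGB2BGR))
    cv2.imwrite(f'pics/{n}0b.png',cv2.resize(cv2.cvtColor(im,cv2.COLOR_RGB2BGR),(800,600),interpolation=cv2.INTER_CUBIC))
c=viewer.calibration('wrist');print({k:np.round(v,4).tolist() if k!='lens' else v for k,v in c.items()})
E
```

```text
pics
0.0 [ 0.20406371 -0.59038306  0.23064833] [-1.79929426e+02  5.76869097e-03  1.90698696e+01] 0.08541874774903487 0.0187
scene 43.90589328092813 250.1746601329335 191.13677672544662 [[-0.4932, -0.455, 0.7415, -0.5184], [-0.8697, 0.2795, -0.4069, 0.5502], [-0.0221, -0.8455, -0.5335, 0.9014], [0.0, 0.0, 0.0, 1.0]] ['fov_y', 'cx', 'cy', 'pose']
top 49.95802286145197 257.6803987479135 188.17202597618277 [[-0.0074, -0.9938, 0.1108, 0.4224], [-1.0, 0.007, -0.0042, -0.0475], [0.0034, -0.1108, -0.9938, 1.3269], [0.0, 0.0, 0.0, 1.0]] ['fov_y', 'cx', 'cy', 'pose']
{'fov_y': 59.7432, 'cx': 251.0563, 'cy': 187.1499, 'hand_eye': [[0.0011, -0.947, -0.3214, 0.0814], [1.0, 0.0012, 0.0, -0.0003], [0.0004, -0.3214, 0.947, -0.1428], [0.0, 0.0, 0.0, 1.0]]}
```

View pics/scene0b.png

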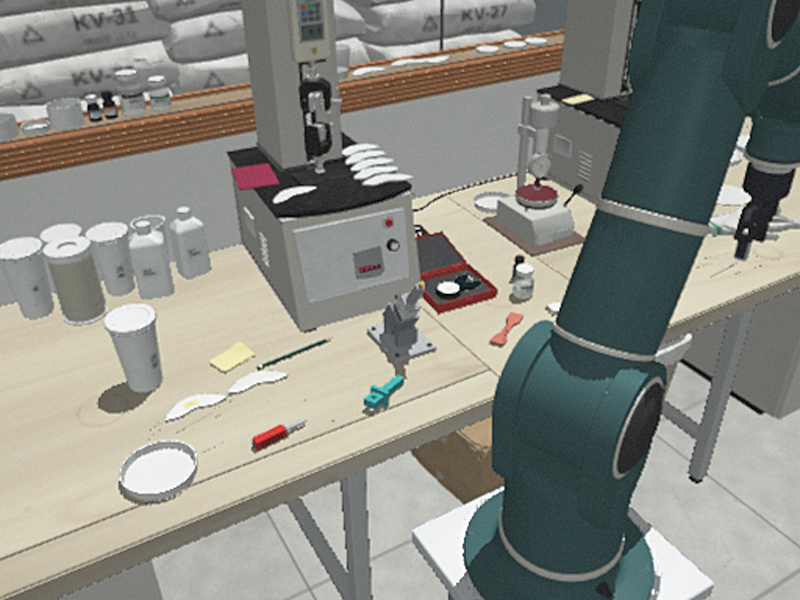

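View pics/top0b.png

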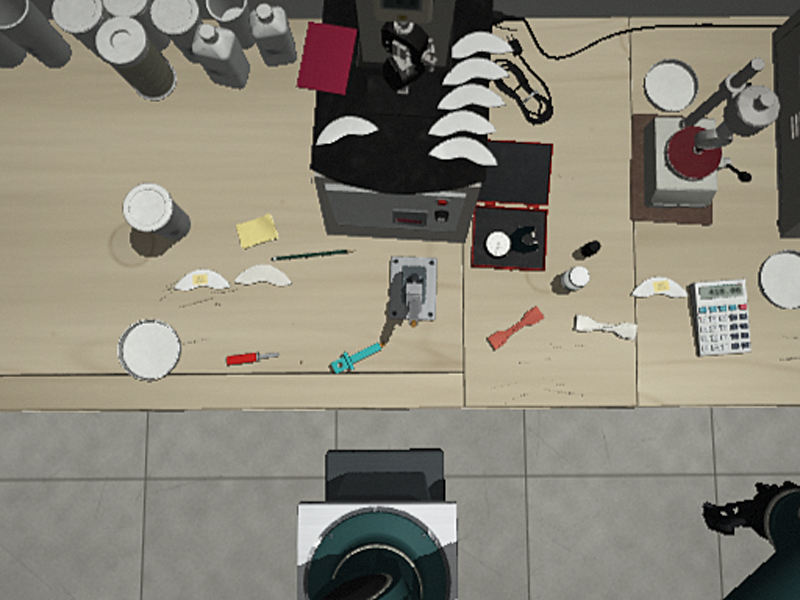

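The scene view shows the pin lying at about (275,435) and the grey stand with its grip at about (405,325). The turquoise look-alike is at (385,392). In the top view the pin runs from (228,359) to (278,355) with its tip towards -y, and the stand plate is centred at about (413,289).

```bash
cat > h.py <<'E'
from workcell import telemetry, viewer, ticket, r
import cv2, numpy as np
from scipy.spatial.transform import Rotation as Ro
def cam(n):
    s=telemetry.observe(); im=viewer.camera(n); c=viewer.calibration(n)
    if n=='wrist':
        T=np.eye(4); T[:3,:3]=Ro.from_euler('xyz',s['eef_rot'],degrees=True).as_matrix(); T[:3,3]=s['ee_pos']; P=T@np.array(c['hand_eye'])
    else: P=np.array(c['pose'])
    return im,P,c
def foc(c): return 192/np.tan(np.radians(c['fov_y']/2))
def ray(P,c,u,v):
    d=P[:3,:3]@np.array([(u-c['cx'])/foc(c),(v-c['cy'])/foc(c),1]); return P[:3,3],d/np.linalg.norm(d)
def plane(P,c,u,v,z):
    o,d=ray(P,c,u,v); return o+d*(z-o[2])/d[2]
def proj(P,c,X):
    q=P[:3,:3].T@(np.array(X)-P[:3,3]); return np.array([c['cx'],c['cy']])+foc(c)*q[:2]/q[2]
def tri(a,b):
    (o,d),(p,e)=a,b; A=np.stack([d,-e],1); t=np.linalg.lstsq(A,p-o,rcond=None)[0]; x=o+d*t[0]; y=p+e*t[1]; return (x+y)/2,np.linalg.norm(x-y)
def red(im):
    h=cv2.cvtColor(im,cv2.COLOR_RGB2HSV); return (((h[...,0]<5)|(h[...,0]>174))&(h[...,1]>190)&(h[...,2]>80)).astype(np.uint8)
def save(im,n): cv2.imwrite(f'pics/{n}.png',cv2.cvtColor(im,cv2.COLOR_RGB2BGR))
E
python3 - <<'E'
from h import *
im=cv2.imread('pics/top0.png')[...,::-1].copy(); c=viewer.calibration('top');P=np.array(c['pose'])
n,l,st,ce=cv2.connectedComponentsWithStats(red(im))
for i in range(1,n):
    if st[i,4]>30: print(st[i],ce[i],plane(P,c,*ce[i],.015))
k=.64
for u,v,z in[(278,355,.01),(391,258,.01),(436,258,.01),(435,321,.01),(391,320,.01),(413,324,.19)]: print(plane(P,c,u*k,v*k,z).round(3))
s=telemetry.observe(); R=Ro.from_euler('xyz',s['eef_rot'],degrees=True).as_matrix(); print(R.round(3).tolist())
E
```

```text
[145 226  19   8  98] [154.2244898  229.32653061] [0.43987029 0.27526487 0.015     ]
[0.446 0.201 0.01 ]
[ 0.644 -0.03   0.01 ]
[ 0.644 -0.123  0.01 ]
[ 0.513 -0.119  0.01 ]
[ 0.516 -0.029  0.01 ]
[ 0.496 -0.07   0.19 ]
[[0.945, 0.327, -0.0], [0.327, -0.945, 0.001], [-0.0, -0.001, -1.0]]
```

Call:
{"api": "move_arm", "payload": {"increments": [[[344,-241,-100,-66],[344,-241,-100,-66],[344,-241,-100,-66],[344,-241,-100,-66],[344,-241,-100,-66],[344,-241,-100,-66],[344,-241,-100,-66],[344,-241,-100,-66],[344,-241,-100,-66],[344,-241,-100,-66]]]}}

```text
time_s: 1.1
ee_pos: [0.4531, -0.2466, 0.3323]
eef_rot: [179.9, -0.0, 85.4]
ft_force: [-0.8, -0.4, -0.6]
width: 0.0852
finger_force: 0.0
```

Call:
{"api": "move_arm", "payload": {"increments": [[[490,-50,0,0],[490,-50,0,0],[490,-50,0,0],[490,-50,0,0],[490,-50,0,0],[490,-50,0,0],[530,-57,80,0],[530,-57,80,0],[530,-57,80,0],[530,-57,80,0]]]}}

```text
time_s: 2.1
ee_pos: [0.4404, 0.2397, 0.2657]
eef_rot: [180.0, 0.0, 85.0]
ft_force: [2.4, -1.3, 0.9]
width: 0.085
finger_force: 0.0
```

```bash
python3 - <<'E'
from h import *
s=telemetry.observe();print(s['time_s'],s['ee_pos'],s['eef_rot'],s['qvel'].max() if hasattr(s['qvel'],'max') else 0)
im,P,c=cam('wrist'); save(im,'w1')
np.save('pics/w1P.npy',P)
m=red(im); n,l,st,ce=cv2.connectedComponentsWithStats(m)
for i in range(1,n):
    if st[i,4]>60:
        pts=np.argwhere(l==i)[:,::-1].astype(np.float32); rc=cv2.minAreaRect(pts); print(st[i],ce[i],rc)
        b=cv2.boxPoints(rc); print([plane(P,c,*q,.02).round(4).tolist() for q in b], plane(P,c,*rc[0],.02))
E
```

```text
2.1 [0.44038722 0.23973849 0.26567797] [1.79978862e+02 7.30702407e-03 8.49919236e+01] 41.10655727983347
[237  93  23  52 743] [248.01749664 118.36877524] ((248.11732482910156, 118.53971862792969), (51.40797424316406, 14.870075225830078), 77.73522186279297)
[[0.4267, 0.3011, 0.02], [0.4433, 0.3031, 0.02], [0.4511, 0.2455, 0.02], [0.4337, 0.2432, 0.02]] [0.43861898 0.27393762 0.02      ]
```

View pics/w1.png

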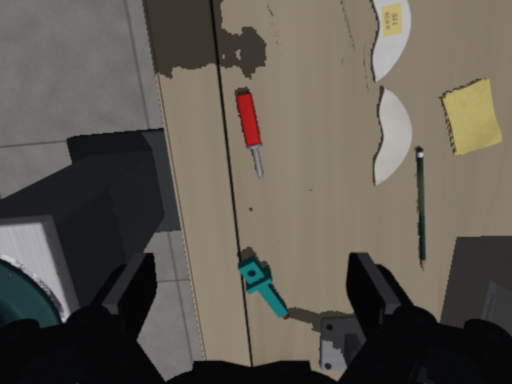

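Call:
{"api": "move_arm", "payload": {"increments": [[[4,-2,50,-8],[4,-2,90,-12.5],[4,-2,130,-12.5],[4,-2,130,-12.5],[4,-2,130,-12.5],[4,-2,130,-12.5],[4,-2,130,-12.5],[4,-2,130,-12.5]]]}}

```text
time_s: 2.95
ee_pos: [0.4396, 0.2427, 0.1376]
eef_rot: [179.9, -0.0, 97.5]
ft_force: [-0.8, 0.6, -0.2]
width: 0.0854
finger_force: 0.0
```

```bash
python3 - <<'E'
from h import *
im,P,c=cam('wrist'); save(im,'w2')
s=telemetry.observe();print(s['time_s'],s['ee_pos'],s['eef_rot'])
m=red(im); n,l,st,ce=cv2.connectedComponentsWithStats(m)
for i in range(1,n):
    if st[i,4]>60:
        pts=np.argwhere(l==i)[:,::-1].astype(np.float32); rc=cv2.minAreaRect(pts); print(st[i],ce[i],rc)
        b=cv2.boxPoints(rc); print([plane(P,c,*q,.02).round(4).tolist() for q in b], plane(P,c,*rc[0],.02))
E
```

```text
3.0 [0.43940179 0.24271161 0.13730049] [ 1.79911816e+02 -3.17368320e-03  9.75469718e+01]
[ 246  113   22   67 1336] [255.91541916 147.41167665] ((256.5, 146.0), (66.0, 21.0), 90.0)
[[0.4274, 0.296, 0.02], [0.4433, 0.2981, 0.02], [0.4511, 0.2459, 0.02], [0.4342, 0.2436, 0.02]] [0.43890591 0.27174593 0.02      ]
```

View pics/w2.png

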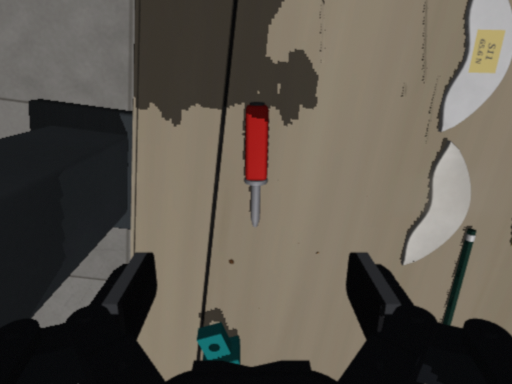

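```bash
python3 - <<'E'
from h import *
s=telemetry.observe(); c=viewer.calibration('wrist')
R=Ro.from_euler('xyz',s['eef_rot'],degrees=True).as_matrix();T=np.eye(4);T[:3,:3]=R;T[:3,3]=s['ee_pos'];P=T@np.array(c['hand_eye'])
im=cv2.imread('pics/w2.png')
print([im[v,256].tolist() for v in range(96,116,2)])
for u,v,z in[(257,102,.02),(257,113,.02),(257,181,.02),(255.5,227,.01),(246,150,.02),(268,150,.02)]:
    p=plane(P,c,u,v,z); print(u,v,p.round(4),(R.T@(p-s['ee_pos'])*1000).round(1))
E
```

```text
[[45, 53, 58], [45, 53, 58], [44, 52, 57], [23, 24, 24], [23, 21, 22], [7, 7, 52], [7, 8, 62], [8, 9, 64], [5, 8, 63], [8, 9, 64]]
257 102 [0.4344 0.3052 0.02  ] [ 62.6   3.1 117.3]
257 113 [0.4355 0.2971 0.02  ] [ 54.4   3.1 117.3]
257 181 [0.4431 0.2431 0.02  ] [-1.000e-01  3.500e+00  1.173e+02]
255.5 227 [0.4483 0.1974 0.01  ] [-46.1   2.6 127.3]
246 150 [0.4309 0.2675 0.02  ] [ 25.7  -5.4 117.3]
268 150 [0.4481 0.2698 0.02  ] [ 25.7  12.  117.3]
```

Call:
{"api": "move_arm", "payload": {"increments": [[[41,3,0,0],[41,3,40,0],[41,3,80,0],[41,3,115,0],[41,3,130,0],[41,3,134,0],[41,3,134,0],[41,3,134,0]]]}}

```text
time_s: 3.8
ee_pos: [0.4373, 0.2842, 0.0039]
eef_rot: [179.9, -0.0, 97.6]
ft_force: [-0.3, -0.1, -0.5]
width: 0.0854
finger_force: 0.0
```

Call:
{"api": "move_arm", "payload": {"increments": [[[0,0,0,0],[0,0,0,0],[0,0,0,0],[0,0,0,0],[0,0,0,0],[0,0,0,0],[0,0,0,0]]], "jaw": 1}}

```text
time_s: 4.5
ee_pos: [0.4367, 0.2838, 0.0027]
eef_rot: [180.0, 0.0, 97.6]
ft_force: [-1.5, -1.8, 9.2]
width: 0.0169
finger_force: 59.1
```

Call:
{"api": "move_arm", "payload": {"increments": [[[0,0,-40,0],[0,0,-80,0],[0,0,-120,0],[-40,10,-160,4],[-90,20,-197,7.6],[-135,35,-197,7.6],[-180,35,-197,7.6],[-215,35,-197,7.6],[-215,35,-197,7.6],[-215,35,-197,7.6]]]}}

```text
time_s: 5.5
ee_pos: [0.4995, 0.0744, 0.1993]
eef_rot: [-180.0, 0.0, 89.8]
ft_force: [-0.6, -0.2, 0.0]
width: 0.0167
finger_force: 58.7
```

Call:
{"api": "move_arm", "payload": {"increments": [[[0,0,0,0],[0,0,0,0],[0,0,0,0]]]}}

```text
time_s: 5.8
ee_pos: [0.4993, 0.0762, 0.1994]
eef_rot: [-180.0, -0.0, 90.1]
ft_force: [-0.5, 0.1, -1.2]
width: 0.0165
finger_force: 58.7
```

```bash
python3 - <<'E'
from h import *
s=telemetry.observe();print(s['time_s'],s['ee_pos'],s['eef_rot'],s['width'])
im,P,c=cam('wrist'); save(im,'w3'); np.save('pics/w3P.npy',P)
big=cv2.resize(im[:,150:],None,fx=2.1,fy=1.56)
cr=im[0:284,150:512]; save(cv2.resize(cr,None,fx=2.1,fy=2.1,interpolation=cv2.INTER_CUBIC),'w3c')
print(proj(P,c,[.55,-.06,.104]))
E
```

```text
5.8 [0.4993463  0.07620418 0.19935477] [-1.79994860e+02 -1.45620153e-02  9.00675533e+01] 0.016516811891421353
[309.49563314 335.21604277]
```

View pics/w3c.png

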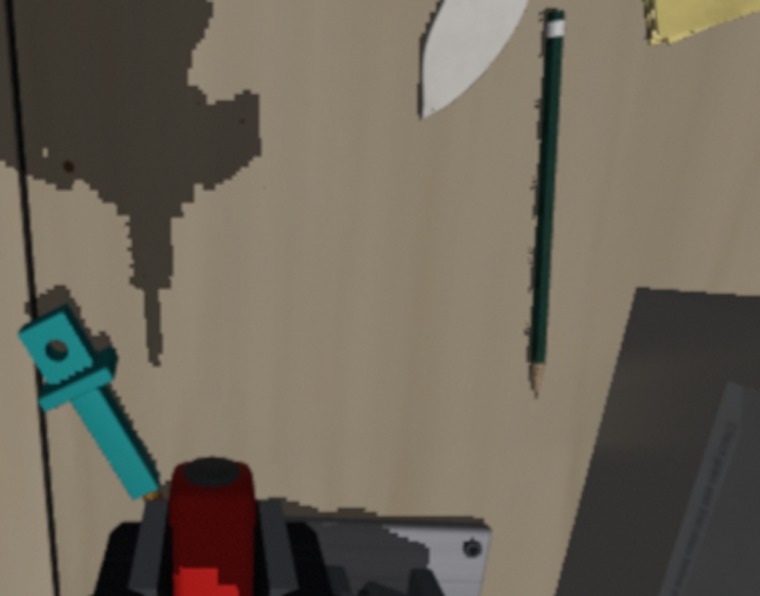

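The crop shows the held pin handle at (210,500), the turquoise look-alike and a plate corner at (490,525). The sleeve is below this crop, so I'll look at the lower part.

```bash
python3 - <<'E'
import cv2
im=cv2.imread('pics/w3.png'); cv2.imwrite('pics/w3d.png',cv2.resize(im[204:384,180:420],None,fx=3.3,fy=3.3,interpolation=cv2.INTER_CUBIC))
E
```

```text
(no output)
```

View pics/w3d.png

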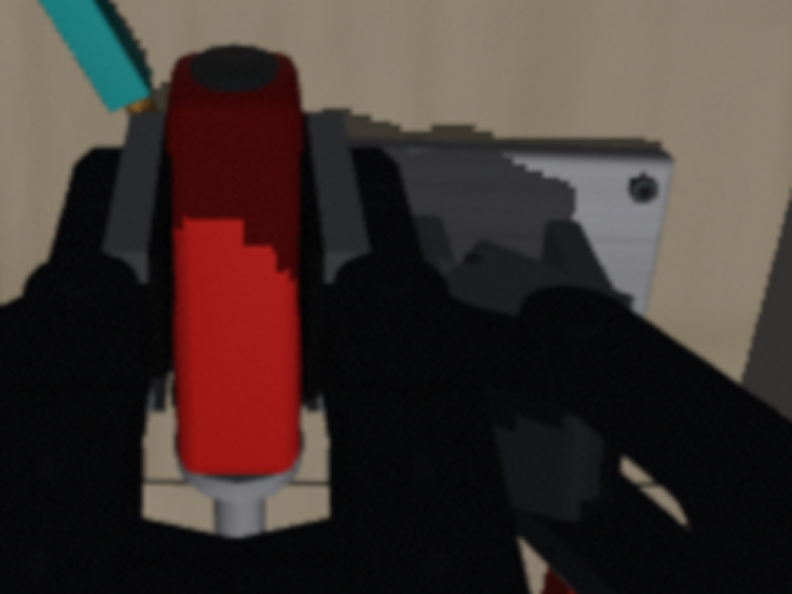

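The lower crop shows the fingers hiding the sleeve from this angle; the pin is straight in the grip at about column 235. I'll look from above instead.

Call:
{"api": "move_arm", "payload": {"increments": [[[0,0,-45,0],[-20,5,-90,0],[-60,11,-100,0],[-96,11,-100,0],[-96,11,-100,0],[-96,11,-100,0],[-96,11,-100,0]]]}}

```text
time_s: 6.55
ee_pos: [0.5104, -0.0197, 0.2993]
eef_rot: [-180.0, -0.0, 90.1]
ft_force: [0.5, 0.0, -0.2]
width: 0.0163
finger_force: 58.7
```

```bash
python3 - <<'E'
from h import *
s=telemetry.observe();print(s['time_s'],s['ee_pos'],s['eef_rot'],s['width'])
im,P,c=cam('wrist'); save(im,'w4'); np.save('pics/w4P.npy',P)
u,v=map(int,proj(P,c,[.55,-.075,.104])); print(u,v)
print(proj(P,c,[.514,-.075,.155]))
u0=max(0,u-110);v0=max(0,v-110);print(u0,v0)
save(cv2.resize(im[v0:v0+190,u0:u0+240],None,fx=3.15,fy=3.15,interpolation=cv2.INTER_CUBIC),'w4c')
E
```

```text
6.55 [ 0.51039203 -0.01966549  0.29928924] [-1.79989793e+02 -2.10139027e-02  9.00599378e+01] 0.016272549094872208
288 207
[256.2199317  227.93795717]
178 97
```

View pics/w4c.png

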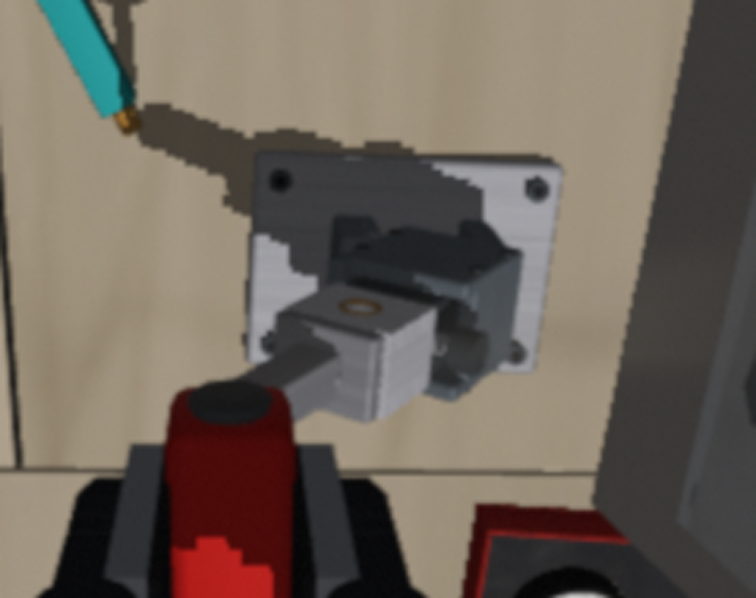

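The picture shows the bore's +y mouth, a brass ring at crop (360,307), which is image (292,194.5). The plate corners are at crop (258,153), (560,166), (537,371) and (247,360).

```bash
python3 - <<'E'
from h import *
P=np.load('pics/w4P.npy');c=viewer.calibration('wrist')
f=lambda a,b:(178+a/3.15,97+b/3.15)
im=cv2.imread('pics/w4.png'); h=cv2.cvtColor(im,cv2.COLOR_BGR2HSV)
m=((h[...,0]>8)&(h[...,0]<25)&(h[...,1]>95)).astype(np.uint8); m[:, :270]=0;m[:, 320:]=0;m[:180]=0;m[215:]=0
pts=np.argwhere(m)[:,::-1]; print(len(pts),pts.min(0),pts.max(0),pts.mean(0))
q=[plane(P,c,*f(*a),.01) for a in[(258,153),(560,166),(537,371),(247,360)]]
for p in q: print(p.round(4))
ctr=sum(q)/4; d=(q[1]+q[2]-q[0]-q[3]); yaw=np.arctan2(d[1],d[0]);e=q[0]+q[1]-q[2]-q[3]
print('yaw',np.degrees(yaw),np.degrees(np.arctan2(-e[0],e[1])),np.linalg.norm(d)/2,np.linalg.norm(e)/2)
ux=np.array([np.cos(yaw),np.sin(yaw),0]);O=ctr+.015*ux
print('origin',O,'bore pred',O-ux*.076*np.sin(np.radians(35)))
for a in[f(360,307),f(361,307)]:print('mouth',plane(P,c,*a,.1043).round(4))
E
```

```text
8 [286 192] [297 194] [292.   192.75]
[ 0.5205 -0.0258  0.01  ]
[ 0.6465 -0.031   0.01  ]
[ 0.6458 -0.1239  0.01  ]
[ 0.5166 -0.1189  0.01  ]
yaw -2.2816285225803035 -1.420505911105402 0.12774519764007056 0.09302812625595709
origin [ 0.5973393  -0.07552976  0.01      ] bore pred [ 0.55378205 -0.07379431  0.01      ]
mouth [ 0.5533 -0.0596  0.1043]
mouth [ 0.5537 -0.0596  0.1043]
```

Call:
{"api": "move_arm", "payload": {"increments": [[[40,20,0,0],[75,47,0,2],[75,47,50,2],[75,47,100,2],[75,47,150,2],[75,47,190,2],[70,47,202,2],[62,47,202,2],[62,47,202,2],[62,47,202,2]]]}}

```text
time_s: 7.6
ee_pos: [0.5587, 0.041, 0.0994]
eef_rot: [179.8, -0.0, 87.9]
ft_force: [0.2, 0.5, 0.2]
width: 0.0165
finger_force: 58.7
```

```bash
python3 - <<'E'
from h import *
s=telemetry.observe();print(s['time_s'],s['ee_pos'],s['eef_rot'],s['width'],s['ft_force'])
im,P,c=cam('wrist'); save(im,'w5'); R=Ro.from_euler('xyz',s['eef_rot'],degrees=True).as_matrix()
for i in range(2): 
  sc,Ps,cs=cam('scene'); save(sc,'s5')
B=np.array([.553,-.0742,.1043]); print('bore px',proj(Ps,cs,B+[.0005,.015,0]))
tip=np.array(s['ee_pos'])+R@[-.0865,0,-.0073]; print('tip',tip,proj(Ps,cs,tip), 'wrist',proj(P,c,tip),proj(P,c,B+[.0005,.015,0]))
u,v=map(int,proj(Ps,cs,B)); a=cv2.resize(sc[v-35:v+40,u-50:u+50],None,fx=6,fy=6,interpolation=cv2.INTER_CUBIC)
b=cv2.resize(im[230:384,200:320],(int(120*2.9),450),interpolation=cv2.INTER_CUBIC)
b=b[:, :200+0] if 0 else b
o=np.zeros((450,800,3),np.uint8);o[:,:600]=a;o[:,600:]=cv2.resize(b,(200,450));save(o,'c5');print(u-50,v-35)
E
```

```text
7.6 [0.55869186 0.04099691 0.09944997] [ 1.79828376e+02 -1.33212551e-03  8.79257241e+01] 0.016477169565056436 [0.15961545 0.52499461 0.21156298]
bore px [256.31384613 196.31581357]
tip [ 0.55553913 -0.04544579  0.10674793] [252.09592842 196.61051055] wrist [253.192475   400.71462241] [250.3579045  414.83641751]
210 160
```

View pics/c5.png

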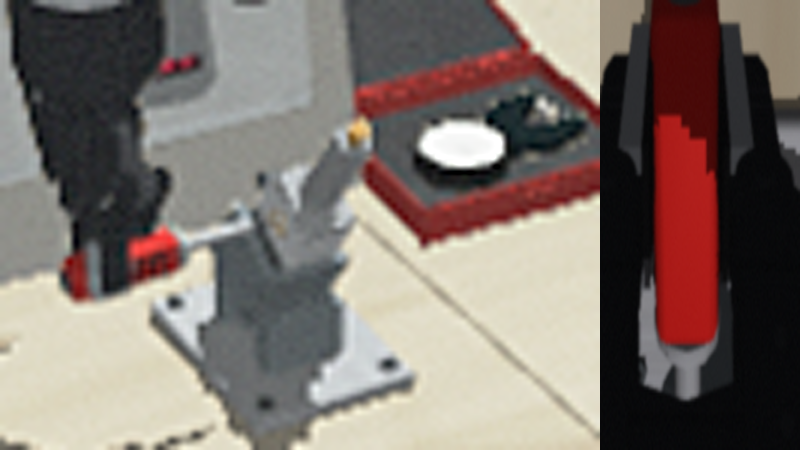

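The composite shows the pin tip at crop (245,218) just short of the sleeve face, and the bore's brass mouth at about (278,228). I'll let the arm settle and measure both in pixels.

Call:
{"api": "move_arm", "payload": {"increments": [[[0,0,0,0],[0,0,0,0],[0,0,0,0]]]}}

```text
time_s: 8.05
ee_pos: [0.5575, 0.0412, 0.0975]
eef_rot: [180.0, -0.0, 88.0]
ft_force: [0.3, -0.2, -0.3]
width: 0.017
finger_force: 58.7
```

```bash
python3 - <<'E'
from h import *
s=telemetry.observe();print(s['time_s'],s['ee_pos'],s['eef_rot'])
R=Ro.from_euler('xyz',s['eef_rot'],degrees=True).as_matrix()
sc,Ps,cs=cam('scene'); save(sc,'s6')
h=cv2.cvtColor(sc,cv2.COLOR_RGB2HSV)
print('HS'); 
for v in range(192,204): print(v,[f"{h[v,u,0]}/{h[v,u,1]}/{h[v,u,2]}" for u in range(246,262)])
tip=np.array(s['ee_pos'])+R@[-.0865,0,-.0073];fl=np.array(s['ee_pos'])+R@[-.0455,0,-.0073]
M=np.array([.5535,-.0596,.1043])
print(proj(Ps,cs,tip),proj(Ps,cs,fl),proj(Ps,cs,M),proj(Ps,cs,M+[.001,0,0])-proj(Ps,cs,M),proj(Ps,cs,M+[0,0,.001])-proj(Ps,cs,M))
E
```

```text
8.05 [0.557547   0.04122412 0.09746962] [ 1.79994933e+02 -3.70220656e-03  8.79704278e+01]
HS
192 ['34/12/145', '20/11/145', '34/14/142', '15/7/142', '34/13/140', '34/12/143', '24/16/158', '33/17/161', '116/13/136', '96/9/137', '90/8/124', '83/8/127', '103/9/197', '103/9/190', '105/10/104', '83/11/93']
193 ['34/12/145', '26/14/141', '30/8/155', '60/4/173', '75/7/148', '23/14/147', '26/12/152', '60/2/146', '105/15/138', '105/8/134', '96/10/133', '100/7/115', '90/7/149', '108/7/194', '90/7/106', '110/8/99']
194 ['24/9/143', '30/11/142', '34/12/171', '97/12/192', '102/25/173', '53/13/152', '30/13/136', '105/15/132', '90/4/137', '30/8/133', '0/4/131', '107/13/137', '96/9/141', '90/10/182', '100/7/111', '105/5/107']
195 ['42/9/145', '26/12/143', '33/19/121', '93/27/115', '98/29/174', '98/31/154', '109/28/74', '96/11/114', '36/10/134', '20/36/127', '23/23/135', '23/8/130', '96/10/132', '96/10/134', '113/9/116', '105/9/119']
196 ['30/9/140', '30/5/109', '93/41/62', '93/25/91', '99/22/160', '97/27/161', '108/17/76', '101/20/102', '30/6/122', '23/33/123', '24/9/143', '21/37/143', '90/6/136', '
[... 948 characters left out ...]
93/33/86', '90/20/88', '99/25/102', '99/28/91', '99/34/52', '75/6/85', '100/6/133', '95/11/140', '120/8/135', '100/11/134', '105/12/132', '120/4/134']
202 ['108/37/82', '100/28/83', '99/28/92', '100/26/88', '90/22/92', '98/24/84', '101/21/95', '100/22/105', '94/26/79', '90/9/57', '86/17/107', '100/5/142', '105/11/138', '105/4/130', '105/8/132', '110/6/131']
203 ['106/41/81', '97/27/85', '99/20/89', '99/29/89', '95/18/83', '99/22/83', '95/36/91', '95/26/106', '100/31/98', '101/36/56', '100/9/81', '105/8/135', '113/7/139', '75/4/133', '120/6/128', '110/6/124']
[252.21619693 197.33287548] [240.27417475 200.95037905] [256.42602471 196.27897193] [-0.16307681 -0.15013966] [-0.00488506 -0.27254296]
```

Call:
{"api": "move_arm", "payload": {"increments": [[[0,0,1,0],[-6,0,1,0],[-12,0,1,0],[-15,0,1,0],[-18,0,1,0],[-20,0,1,0],[-20,0,1,0],[-20,0,1,0]]]}}

```text
time_s: 8.9
ee_pos: [0.5568, 0.0213, 0.0964]
eef_rot: [-180.0, -0.0, 88.0]
ft_force: [0.1, 0.4, -1.3]
width: 0.0166
finger_force: 58.7
```

Call:
{"api": "move_arm", "payload": {"increments": [[[-4,0,0,0],[-8,0,0,0],[-11,0,0,0],[-14,0,0,0],[-17,0,0,0],[-20,0,0,0],[-20,0,0,0],[-20,0,0,0]]]}}

```text
time_s: 9.7
ee_pos: [0.5561, 0.0011, 0.0964]
eef_rot: [-180.0, -0.0, 88.0]
ft_force: [-0.1, 0.2, 0.1]
width: 0.0168
finger_force: 58.7
```

Call:
{"api": "move_arm", "payload": {"increments": [[[-4,0,0,0],[-8,0,0,0],[-11,0,0,0],[-13,0,0,0],[-14,0,0,0],[-14,0,0,0]]]}}

```text
time_s: 10.3
ee_pos: [0.5556, -0.0129, 0.0963]
eef_rot: [-180.0, -0.0, 88.0]
ft_force: [-0.3, -1.4, -0.1]
width: 0.0166
finger_force: 58.7
```

Call:
{"api": "move_arm", "payload": {"increments": [[[-1,0,0,0],[-2,0,0,0],[-2,0,0,0],[-2,0,0,0]]]}}

```text
time_s: 10.7
ee_pos: [0.5555, -0.0147, 0.0964]
eef_rot: [-180.0, -0.0, 88.0]
ft_force: [-0.3, 0.6, 1.6]
width: 0.0168
finger_force: 58.8
```

Call:
{"api": "move_arm", "payload": {"increments": [[[-1,0,0,0],[-2,0,0,0],[-3,0,0,0],[-3,0,0,0],[-3,0,0,0]]]}}

```text
time_s: 11.2
ee_pos: [0.5553, -0.0158, 0.0965]
eef_rot: [180.0, -0.1, 88.1]
ft_force: [-2.1, 11.5, 2.4]
width: 0.0169
finger_force: 59.1
```

```bash
python3 - <<'E'
from h import *
s=telemetry.observe();print(s['time_s'],s['ee_pos'],s['ft_force'])
sc,Ps,cs=cam('scene'); save(sc,'s7')
save(cv2.resize(sc[150:240,190:310],None,fx=6,fy=6,interpolation=cv2.INTER_CUBIC),'c7')
E
```

```text
11.2 [ 0.55533671 -0.01581854  0.09652842] [-2.08203775 11.52527729  2.38945858]
```

View pics/c7.png

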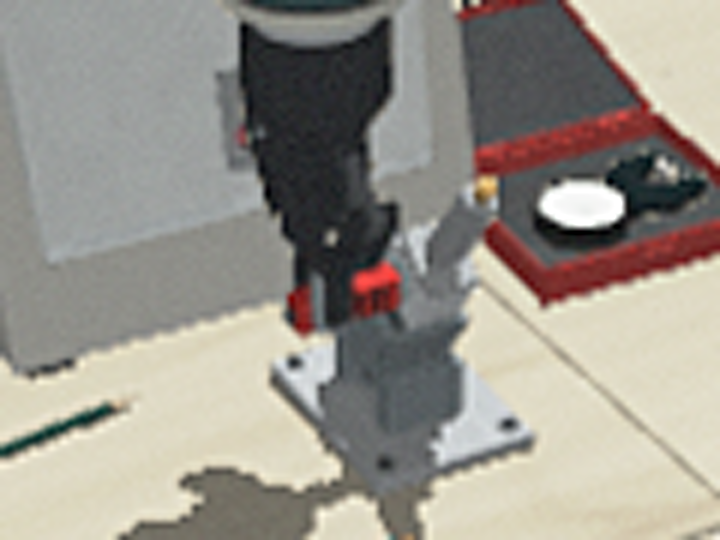

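The scene view shows the flange against the sleeve, and 11.5 N confirms it is seated. I'll release now.

Call:
{"api": "move_arm", "payload": {"increments": [[[1,0,0,0],[1,0,0,0],[1,0,0,0],[1,0,0,0],[1,0,0,0],[1,0,0,0],[1,0,0,0]]], "jaw": 0}}

```text
time_s: 11.95
ee_pos: [0.5554, -0.0169, 0.0963]
eef_rot: [-180.0, -0.0, 88.0]
ft_force: [0.4, -0.1, 0.2]
width: 0.0852
finger_force: 0.0
```

Call:
{"api": "move_arm", "payload": {"increments": [[[15,0,0,0],[30,0,-10,0],[30,0,-60,0],[30,0,-110,0],[30,0,-160,0],[30,-10,-200,0],[20,-37,-200,0],[20,-37,-200,0],[20,-37,-200,0]]]}}

```text
time_s: 12.85
ee_pos: [0.519, 0.0055, 0.2972]
eef_rot: [179.9, 0.0, 88.0]
ft_force: [0.4, 0.1, -0.5]
width: 0.0855
finger_force: 0.0
```

```bash
python3 - <<'E'
from h import *
s=telemetry.observe();print(s['time_s'],s['ee_pos'],s['eef_rot'],s['joints'])
im,P,c=cam('wrist'); save(im,'w8'); np.save('pics/w8P.npy',P)
for X in([.5163,-.0729,.1567],[.554,-.06,.1043]): print(proj(P,c,X))
u,v=map(int,proj(P,c,[.5163,-.0729,.1567])); v0=min(max(0,v-110),194);print(u-100,v0)
save(cv2.resize(im[v0:v0+190,u-100:u+140],None,fx=3.15,fy=3.15,interpolation=cv2.INTER_CUBIC),'w8c')
E
```

```text
12.85 [0.51897379 0.0054821  0.29718188] [1.79941868e+02 4.25201711e-02 8.80140548e+01] [ 35.67182859  13.94452437 -46.32239528 101.60516284  10.81970298
  68.96228239 -15.69619259]
[252.28466754 251.34201779]
[286.23077748 215.70576601]
152 141
```

View pics/w8c.png

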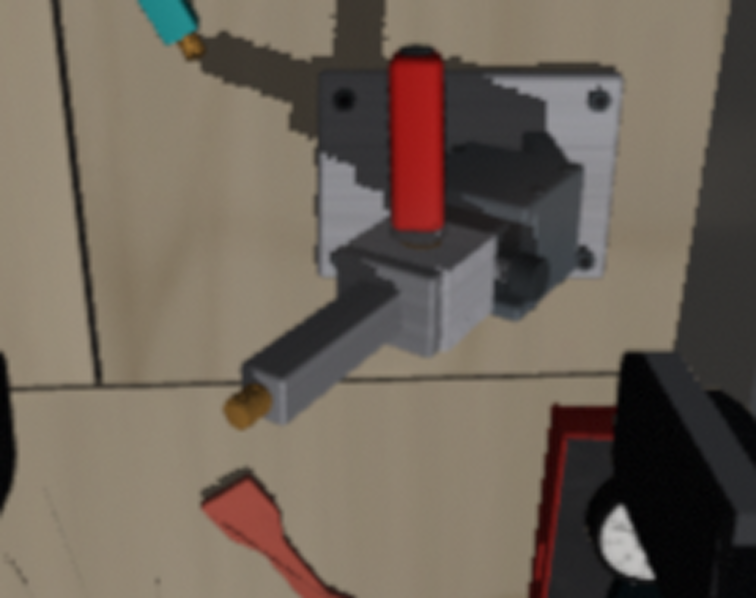

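The pin is home with the flange on the sleeve at crop (420,237). The shank's mid-line at about (320,350) matches the predicted point (316,347). Next: go over the shank and turn a quarter.

Call:
{"api": "move_arm", "payload": {"increments": [[[-40,0,0,-8.5],[-78,0,0,-17],[-78,0,0,-25.5],[-78,0,0,-34],[-78,0,0,-42.5],[-78,0,0,-51],[-78,0,0,-59.5],[-78,0,0,-68],[-78,0,0,-76.5],[-78,0,0,-85]]]}}

```text
time_s: 13.9
ee_pos: [0.5169, -0.0726, 0.2962]
eef_rot: [179.9, -0.0, 173.2]
ft_force: [0.3, -0.1, 0.6]
width: 0.0857
finger_force: 0.0
```

Call:
{"api": "move_arm", "payload": {"increments": [[[0,0,20,-5],[0,0,20,-5],[0,0,20,-5],[0,0,20,-5]]]}}

```text
time_s: 14.3
ee_pos: [0.5168, -0.073, 0.277]
eef_rot: [180.0, 0.0, 177.7]
ft_force: [-0.5, -0.6, -1.0]
width: 0.0853
finger_force: 0.0
```

```bash
python3 - <<'E'
from h import *
s=telemetry.observe();print(s['time_s'],s['ee_pos'],s['eef_rot'],s['joints'])
im,P,c=cam('wrist'); save(im,'w9'); np.save('pics/w9P.npy',P)
h=cv2.cvtColor(im,cv2.COLOR_RGB2HSV)
m=((h[...,0]>8)&(h[...,0]<25)&(h[...,1]>130)&(h[...,2]>60)).astype(np.uint8)
n,l,st,ce=cv2.connectedComponentsWithStats(m)
for i in range(1,n):
    if st[i,4]>25: print(st[i],ce[i])
a=np.radians(35);B=np.array([.553,-.0742,.1043]);ax=np.array([-np.sin(a)*.9994,np.sin(a)*.035,np.cos(a)])
for d in(.064,.090,.096,.102): print(d,B+ax*d,proj(P,c,B+ax*d))
E
```

```text
14.3 [ 0.5168218  -0.07301592  0.27695883] [1.79975700e+02 2.13042140e-02 1.77684161e+02] [ 53.41803435  19.27086486 -59.24028414 102.5082922   17.74821971
  68.30539799  76.59283982]
0.064 [ 0.51631313 -0.07291519  0.15672573] [251.15043054 180.76791786]
0.09 [ 0.50140909 -0.07239323  0.17802368] [251.09099411 170.40728582]
0.096 [ 0.4979697  -0.07227278  0.1829386 ] [251.07555931 167.71677745]
0.102 [ 0.49453031 -0.07215233  0.18785351] [251.0593818  164.89680213]
```

```bash
python3 - <<'E'
import cv2,numpy as np
im=cv2.imread('pics/w9.png');h=cv2.cvtColor(im,cv2.COLOR_BGR2HSV)
m=(h[...,0]>8)&(h[...,0]<25)&(h[...,1]>90)
q=np.argwhere(m[130:215,220:285]); print(len(q),q.min(0)+[130,220],q.max(0)+[130,220],q.mean(0)+[130,220])
for v in(172,180,188): print(v,h[v,228:276:2,2].tolist())
E
```

```text
174 [158 240] [173 252] [165.27586207 246.2183908 ]
172 [141, 143, 140, 99, 62, 52, 52, 50, 48, 50, 49, 50, 51, 54, 50, 39, 40, 40, 38, 39, 46, 55, 54, 55]
180 [139, 139, 96, 92, 97, 85, 85, 85, 86, 88, 87, 86, 87, 89, 79, 51, 53, 52, 45, 38, 37, 41, 54, 55]
188 [135, 95, 73, 101, 108, 101, 87, 86, 85, 86, 85, 85, 85, 87, 80, 51, 54, 57, 71, 39, 36, 41, 47, 47]
```

The brass stud's pixels sit 4.9 px left of the prediction, so the shank is about 3.4 mm towards -y. I'll correct for that and descend.

Call:
{"api": "move_arm", "payload": {"increments": [[[0,-3.5,30,0],[0,-3.5,70,0],[0,-3.5,105,0],[0,-3.5,125,0],[0,-3.5,138,0],[0,-3.5,138,0],[0,-3.5,138,0],[0,-3.5,138,0]]]}}

```text
time_s: 15.15
ee_pos: [0.517, -0.077, 0.1396]
eef_rot: [-180.0, 0.1, 177.8]
ft_force: [-0.1, 0.1, 0.0]
width: 0.085
finger_force: 0.0
```

Call:
{"api": "move_arm", "payload": {"increments": [[[0,0,0,0],[0,0,0,0],[0,0,0,0],[0,0,0,0],[0,0,0,0],[0,0,0,0],[0,0,0,0]]], "jaw": 1}}

```text
time_s: 15.85
ee_pos: [0.5163, -0.0763, 0.1384]
eef_rot: [180.0, 0.0, 177.8]
ft_force: [-0.8, 4.8, 4.2]
width: 0.0153
finger_force: 58.5
```

Call:
{"api": "move_arm", "payload": {"increments": [[[2.9,0,-4.1,0],[5.7,0,-8.2,0],[10,0,-14.3,0],[14.3,0,-20.5,0],[18.6,0,-26.6,0],[22.9,0,-32.8,0],[22.9,0,-32.8,0]]]}}

```text
time_s: 16.55
ee_pos: [0.4932, -0.0764, 0.1721]
eef_rot: [-179.9, 0.0, 177.8]
ft_force: [-0.1, -0.3, -2.0]
width: 0.015
finger_force: 58.5
```

Call:
{"api": "move_arm", "payload": {"increments": [[[4.3,0,-6.1,0],[8.6,0,-12.3,0],[12.9,0,-18.4,0],[17.2,0,-24.6,0],[21.5,0,-30.7,0],[25.8,0,-36.9,0],[25.8,0,-36.9,0],[25.8,0,-36.9,0]]]}}

```text
time_s: 17.35
ee_pos: [0.4676, -0.0753, 0.2081]
eef_rot: [-180.0, 0.0, 177.8]
ft_force: [-0.4, 0.6, -2.0]
width: 0.0149
finger_force: 58.6
```

```bash
python3 - <<'E'
from h import *
s=telemetry.observe();print(s['time_s'],s['ee_pos'],s['eef_rot'],s['ft_force'],s['moment'],s['joints'])
im,P,c=cam('scene'); save(im,'s10'); m=red(im)
n,l,st,ce=cv2.connectedComponentsWithStats(m)
for i in range(1,n):
    if st[i,4]>20 and 130<ce[i][1]<260 and 200<ce[i][0]<300: print(st[i],ce[i])
im,P,c=cam('wrist'); save(im,'w10'); m=red(im); n,l,st,ce=cv2.connectedComponentsWithStats(m)
for i in range(1,n):
    if st[i,4]>60: print('w',st[i],ce[i])
# expected handle centre if pinned & unslipped
a=np.radians(35);g=np.array(s['ee_pos'])+[0,0,.0187];ax=np.array([-np.sin(a)*.9994,np.sin(a)*.035,np.cos(a)])
B=g-ax*.064;H=B+.049*np.array([.035,.999,0]);print(B,H,proj(P,c,H+[0,0,.009])); Ps=viewer.calibration('scene');print(proj(np.array(Ps['pose']),Ps,H))
up=g-[0,0,.064]; H2=up+.049*np.array([.035,.999,0]);print('upright',proj(P,c,H2+[0,0,.009]),proj(np.array(Ps['pose']),Ps,H2))
E
```

```text
17.35 [ 0.46758077 -0.07530525  0.20812798] [-1.79979176e+02  1.02688613e-02  1.77763259e+02] [-0.39277092  0.62104524 -2.00925333] [-0.03119927  0.05318307  0.0015647 ] [ 56.61991998  18.2660717  -59.52382761 113.34378347  18.49318575
  58.51274047  76.26345306]
w [ 303  260   83   31 2054] [345.10662123 274.77312561]
[ 0.50426764 -0.07659006  0.17440225] [ 0.50598264 -0.02763906  0.17440225] [334.27269139 289.78283629]
[254.77812995 186.70271962]
upright [334.43290148 224.66292523] [260.88156983 196.02537412]
```

Call:
{"api": "move_arm", "payload": {"increments": [[[30,0,0,0],[60,0,0,0],[60,0,25,0],[60,0,50,0],[60,0,71,0],[60,0,71,0],[40,0,71,0],[20,0,71,0],[10,0,71,0],[10,0,71,0]]]}}

```text
time_s: 18.45
ee_pos: [0.4587, -0.0743, 0.1376]
eef_rot: [179.9, 0.0, 177.8]
ft_force: [-0.9, 0.2, -2.9]
width: 0.0152
finger_force: 59.1
```

Call:
{"api": "move_arm", "payload": {"increments": [[[-6,0,-3,0],[-12,0,-7,0],[-16,0,-10,0],[-20,0,-13,0],[-24,0,-16,0],[-29,0,-18,0],[-34,0,-21,0],[-39,0,-23,0],[-39,0,-23,0]]]}}

```text
time_s: 19.35
ee_pos: [0.4973, -0.0762, 0.1604]
eef_rot: [180.0, 0.0, 177.8]
ft_force: [-2.3, 0.9, -3.6]
width: 0.0151
finger_force: 60.6
```

```bash
cat > lean.py <<'E'
from h import *
def lean():
    s=telemetry.observe();print(s['time_s'],s['ee_pos'],s['ft_force'],s['moment'],'j3',s['joints'][2])
    im,P,c=cam('wrist'); save(im,'l%d'%(s['time_s']*100)); n,l,st,ce=cv2.connectedComponentsWithStats(red(im))
    for i in range(1,n):
        if st[i,4]>200: print('w',st[i],ce[i])
    g=np.array(s['ee_pos'])+[0,0,.0187]
    for t in(30,20,10,0,-10):
        a=np.radians(t);ax=np.array([-np.sin(a),np.sin(a)*.035,np.cos(a)]);H=g-ax*.064+np.array([.0018,.049,0]);print(t,proj(P,c,H+[0,0,.01]).round(1))
if __name__=='__main__': lean()
E
python3 lean.py
```

```text
19.35 [ 0.49732621 -0.07616797  0.16038001] [-2.32887844  0.89675278 -3.61423277] [ 0.04030682  0.93872312 -0.05094137] j3 -55.01272438035316
w [ 286  234   98   26 1691] [330.18391484 246.89828504]
30 [334.2 281. ]
20 [333.6 261.7]
10 [333.9 243.2]
0 [335.  225.4]
-10 [336.9 208.5]
```

Call:
{"api": "move_arm", "payload": {"increments": [[[-5,0,-2,0],[-10,0,-4,0],[-15,0,-6,0],[-20,0,-7,0],[-25,0,-8,0],[-31,0,-9,0],[-31,0,-9,0]]]}}

```text
time_s: 20.1
ee_pos: [0.5282, -0.0774, 0.1692]
eef_rot: [180.0, 0.0, 177.8]
ft_force: [-4.0, -0.3, -0.4]
width: 0.0148
finger_force: 61.6
```

```bash
python3 lean.py
```

```text
20.1 [ 0.52817984 -0.07737334  0.1691992 ] [-4.00864765 -0.2589929  -0.40085722] [-0.00143815  1.34836872 -0.03772035] j3 -53.97707599671702
w [  0 268 139  27 245] [ 75.22857143 272.26938776]
30 [334.2 281. ]
20 [333.6 261.8]
10 [333.9 243.2]
0 [335.  225.5]
-10 [336.9 208.5]
```

```bash
python3 - <<'E'
import cv2,numpy as np
for f in('l1935','l2010','l2009','l2011'):
    im=cv2.imread(f'pics/{f}.png')
    if im is None: continue
    h=cv2.cvtColor(im,cv2.COLOR_BGR2HSV); m=(((h[...,0]<6)|(h[...,0]>174))&(h[...,1]>150)&(h[...,2]>35)).astype(np.uint8)
    n,l,st,ce=cv2.connectedComponentsWithStats(m)
    for i in range(1,n):
        if st[i,4]>100: print(f,st[i],ce[i])
E
```

```text
l1935 [ 61 131  23  37 202] [ 72.16336634 150.03465347]
l1935 [  0 141  66  79 944] [ 27.28813559 180.59216102]
l1935 [ 284  219  102   41 3163] [335.34745495 239.79007272]
l1935 [   0  286  144   20 2274] [ 66.36191733 295.25153914]
l1935 [  0 309  17  75 608] [  5.79111842 353.58552632]
l2010 [ 20 108  31  47 260] [ 35.55769231 134.51153846]
l2010 [  0 154  24  33 268] [  8.39552239 168.82089552]
l2010 [ 285  191  103   41 2902] [329.49965541 213.27222605]
l2010 [   0  256  146   40 2331] [ 76.77091377 266.37280137]
l2010 [   0  284   44   97 1072] [ 12.24813433 344.12779851][ WARN:0@0.018] global loadsave.cpp:275 findDecoder imread_('pics/l2009.png'): can't open/read file: check file path/integrity
[ WARN:0@0.018] global loadsave.cpp:275 findDecoder imread_('pics/l2011.png'): can't open/read file: check file path/integrity
```

Call:
{"api": "move_arm", "payload": {"increments": [[[20,0,0,0],[40,0,-10,0],[60,0,-40,0],[60,0,-80,0],[60,0,-120,0],[60,0,-140,0],[60,0,-140,0],[60,0,-140,0],[60,0,-140,0]]]}}

```text
time_s: 21.05
ee_pos: [0.4672, -0.0751, 0.3079]
eef_rot: [180.0, -0.1, 177.8]
ft_force: [0.9, -0.4, -4.0]
width: 0.0152
finger_force: 61.1
```

```bash
python3 - <<'E'
from h import *
s=telemetry.observe();print(s['time_s'],s['ee_pos'],s['ft_force'],s['moment'],s['joints'].round(1) if hasattr(s['joints'],'round') else s['joints'])
g=np.array(s['ee_pos'])+[0,0,.0187]
def rm(im):
    h=cv2.cvtColor(im,cv2.COLOR_RGB2HSV); return (((h[...,0]<6)|(h[...,0]>174))&(h[...,1]>150)&(h[...,2]>35)).astype(np.uint8)
for n in('wrist','scene','top'):
    im,P,c=cam(n); save(im,'f_'+n)
    k,l,st,ce=cv2.connectedComponentsWithStats(rm(im))
    print(n)
    for t in(20,10,0,-10):
        a=np.radians(t);ax=np.array([-np.sin(a),np.sin(a)*.035,np.cos(a)]);H=g-ax*.064+np.array([.0018,.049,0])
        print(t,proj(P,c,H).round(1),'edge+x',proj(P,c,H+[.009,0,.01]).round(1),'jaw',proj(P,c,g-ax*.14).round(1))
    p=proj(P,c,H)
    for i in range(1,k):
        if st[i,4]>15 and np.hypot(*(ce[i]-p))<60: print(st[i],ce[i])
E
```

```text
21.05 [ 0.46719765 -0.07511482  0.30790081] [ 0.86503775 -0.44069684 -4.02914348] [0.00712926 0.02415658 0.02895779] [ 63.4  10.6 -64.  106.1  10.1  69.6  84. ]
wrist
20 [329.9 253.3] edge+x [333.  274.9] jaw [251.2 237.9]
10 [330.1 235.6] edge+x [333.3 256.7] jaw [251.1 209.4]
0 [331.1 218.6] edge+x [334.3 239.3] jaw [251.  181.2]
-10 [332.8 202.2] edge+x [336.2 222.9] jaw [251. 153.]
[ 285  193  101   40 2599] [327.40400154 214.78299346]
[335 192   8  10  42] [338.5        195.88095238]
[345 192   6   7  23] [347.65217391 194.08695652]
scene
20 [256.7 161. ] edge+x [255.  156.5] jaw [267.6 174.7]
10 [258.6 163.6] edge+x [256.9 159. ] jaw [271.6 180.2]
0 [260.5 165.6] edge+x [258.8 161. ] jaw [275.8 184.6]
-10 [262.4 167. ] edge+x [260.7 162.4] jaw [280.1 187.8]
[250 162  21  12 117] [260.39316239 167.11965812]
[271 167  47  33 324] [295.27777778 186.45679012]
top
20 [248.  207.4] edge+x [248.  203.7] jaw [266.6 200.2]
10 [247.9 211.7] edge+x [247.8 207.9] jaw [266.4 208.9]
0 [247.8 216. ] edge+x [247.7 212.3] jaw [266.1 217.7]
-10 [247.7 220.3] edge+x [247.6 216.6] jaw [265.9 226.6]
```

Call:
{"api": "move_arm", "payload": {"increments": [[[0,0,0,0],[0,0,0,0],[0,0,0,0],[0,0,0,0],[0,0,0,0]]]}}

```text
time_s: 21.7
ee_pos: [0.4676, -0.0751, 0.3091]
eef_rot: [180.0, -0.0, 177.8]
ft_force: [1.1, -0.1, -3.3]
width: 0.015
finger_force: 61.1
```

```bash
python3 -c "
from h import *
s=telemetry.observe();print(s['time_s'],s['ee_pos'],s['moment'],s['finger_force'])
im,P,c=cam('wrist');m=red(im);n,l,st,ce=cv2.connectedComponentsWithStats(m);print([st[i].tolist() for i in range(1,n) if st[i,4]>200])
print(ticket.sign_off())"
```

```text
21.7 [ 0.46762751 -0.07505895  0.3090595 ] [-0.00458383  0.0173648   0.01025647] 61.09017848968506
[]
the job is handed in; nothing more can be done
None
```

The job is handed in at about 22 s: the pin is seated and released, and the grip was drawn out by the adapter's shank and is held still with its jaws about 19 cm up. I estimate it is within about 5° of upright from the pin handle's position in the images; sign-off returned no verdict.

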